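# Seat the panel's locating plugs and hold the hand press at its dwell mark

### The arm

A 6-joint arm with a two-finger parallel gripper is mounted at the origin on the work surface. World frame = base frame: x ahead of the robot, y to its left, z up, the work surface at z = 0. Lengths are in m, angles in degrees, forces in N, time in s.
With the tool pointing down it reaches from about 0.3 to 0.75 m from the base axis. Payload 8.5 kg.
Tool frame: the origin (TCP) lies at the very end of the fingers, on their centre line; the grasp point (between the pads) lies 19 mm behind it; z points along the fingers, y is the line along which they close (so a half turn about z gives the same grasp; the last joint's range is limited). The gripper opens to 85 mm and grips with 20 to 120 N. Pads are 22 mm wide; open, the fingers measure 114 mm over their backs; the gripper's body (76 mm by 85 mm) begins 54 mm behind the grasp point. The pads swing forward as they close: fully open they stand 13 mm farther back than shut.
Start: joints at [-88.94, 21.807, 74.336, -0, 83.858, -12.336], TCP at [0.127, -0.535, 0.231] pointing down, gripper open.
Joint ranges: [-178.18, 178.18], [-50.72, 133.34], [12.68, 142.11], [-81.47, 261.47], [9.98, 163.14], [-165.26, 165.26]. Speed limits (degrees/s): [136.94, 136.94, 180, 180, 180, 180].

### API

Orientations are given as a 3x3 rotation matrix whose columns are the frame's x, y, z axes.
In Python, from rig import * gives the robot as it stands. The module is installed in compiled form; this text tells all that it offers.
- The arm moves only by the shell command python3 -m pendant 'ROWS' [OPENING] [FORCE]. ROWS is JSON, a list of rows, each a list of 2 entries, a list of its own where there are three numbers: the shift along the tool's x, y, z as a fraction of full scale, then the turn, a rotation vector about the tool's x, y, z as a fraction of full scale. A call has 1 to 8 rows; each row shifts and turns the commanded pose from where the row before left it, along the tool's axes as they then stand; what a row does not reach is not made up. Full scale, the value 1, is 40 mm for a shift and 5 degrees for a turn. A row lasts 1/8 s, in which the tool goes at most 62.5 mm and 10.7 degrees, less where a joint would pass 70% of its speed; a pose out of reach is approached as far as the arm can. A call with a number of a shift or a turn outside -1 to 1 is refused whole. A call with a gripper value outside its range is refused whole. OPENING is the opening, from 0 (shut) to 1 (fully open), set as the call begins (- or left out, the last holds). The fingers move at their own pace and stop on an object; FORCE is the grip in N (left out, the last holds). Time passes only in rows, so rows that do not move let the fingers close. It gives the time, the measured TCP pose, the force, the opening and the grip force at its end, in the units of the state.
- observe(): the state, without advancing time (a new reading comes with each control period).
- get_image(name): name is "side" or "top" or "wrist"; returns a dict with "img" (480x640x3 uint8, blue, green, red), "range_z" (480x640 float32, m along the optical axis (not along the pixel's ray), 0 where there is no reading), "camera_matrix" (3x3 intrinsics, pixels), "eye" and "rotation" of the camera in the world. Camera axes: x right, y down, z forward; pixel columns grow to the right and rows downward; lengths in m; the calibration is good to about 2 mm. A picture is of the moment at which its call begins.
- close_job(): hands the job in; it is judged then, once.
Trained networks look in the newest picture that a camera, given by its name, has taken for a name from the list of things; names that differ only in an ending like _2 or _b are one class to them, and where a whole thing is asked for, a point or a joint stands for the part that bears it (a point fixed in the world has none). Each returns a list of dicts, best first, with "conf" (0 to 1); they miss things now and then, are a little off and sometimes report something else, mostly with a low value. They report only what shows in the picture. A call takes as long as a camera call.
- regions_of(camera, query): "mask" (480x640 bool, what is visible of it).
- landmark_of(camera, query): "point" ([x, y, z] in m, in world coordinates, good to about 4 mm: a listed point, or the origin of a listed thing).
The state is a dict: "time_s": time; "q": joint angles; "qvel": joint speeds; "joint_efforts": joint torques, N m; "position": TCP position; "tool_rot": TCP orientation; "ft_force": force on the tool from outside, world axes, zero at the start; "wrist_torque": the same for the moment, N m; "grip_width": finger opening in m; "gripper_force": force on a finger pad.
Only numpy, scipy, OpenCV 4.12 (cv2) and the standard library are available. Lean on these libraries where they do the work, as an engineer would, in place of code of your own. Each camera call takes 0.05 s, during which the arm holds its last target. There are 200 camera calls.

### The job

A keypad panel lies in the nest of the green hand press, but its two steel locating plugs at the front still stand proud: press both fully home onto the panel first. Then push the press's spring-loaded lever down until its pointer stands between the two ribs of the gauge plate (about 0.35 rad, never down near its bottom stop) and keep it there: it springs back if let go, so finish with the robot still holding the lever down. Leave the stack of panels, the wrench and the oil bottle where they are.

Things in the scene. Friction and masses are not known exactly. Their poses are not given: they have to be found in the camera images.
- press: green bench hand press, fixed. Origin on the bench under the ram; z up, lever sticks out to its -y, its x away from the robot at yaw 0. Base x -155 to 155, y -120 to 120 mm, 20 mm high; on it the nest and the panel, panel top at z = 38 mm. The head (x -45 to 150, y -45 to 45, z 115 to 215 mm) overhangs the panel; the ram's rubber pad (80 x 100 mm) hangs under it
- gauge (a point): middle of the gap between the gauge plate's two 6 mm ribs, 150 mm above the bench; the gap is 26 mm high. The dark plate stands off the +x end of the handgrip, at the press's x = 65 mm, y = -227 to -187 mm, 235 mm high; the ribs are on its +x face
- plug_left (a joint): travel of the left (+y) locating plug down into its bore, m: 0 = standing 12 mm proud of the panel, 0.012 = fully home with its head on the panel (hard stop). Starts between 0 and 0.006. It is a stiff sliding fit: about 8 N moves it and it stays where it is left.
- plug_right (a joint): the same for the right (-y) plug
- plug_left_top (a point): centre of the top of the left plug's round head (28 mm across, 12 mm thick, steel), 128 mm in front (-x) of the press's origin and 72 mm to +y; top 50 mm above the bench when home, up to 62 mm when proud
- plug_right_top (a point): the same for the right plug, 72 mm to -y
- lever (a joint): angle of the lever pushed down, rad: 0 = rest, up; 0.60 = bottom stop. The pointer is between the ribs from 0.30 to 0.40. A spring drives it back up: straight down at the handgrip it takes about 3 N at rest, 9 to 10 N at 0.35. It hinges about the press's x axis, 170 mm above the bench over the press's origin; the ram follows it down
- lever_grip (a point): centre of the lever's black round handgrip: a bar 24 mm in diameter and 100 mm long, along the press's x, at 170 mm from the hinge. At rest the lever slopes up 0.25 rad, so the centre is 212 mm above the bench; at 0.35 rad it is 153 mm above it. It can be pushed from above with shut fingers, or pinched.
- pointer_tip (a point): tip of the thin steel pointer (6 mm) at the far (+x) end of the handgrip, 208 mm from the hinge, which sweeps past the gauge plate's ribs
- stack: the stack of panels: 150 x 120 x 27 mm; a bystander, origin under its middle
- wrench: the open-ended wrench, lying flat, 190 mm long along its x; a bystander, origin under its middle
- oiler: the white oil bottle, 52 mm across, 130 mm high; a bystander, origin under its middle

How it is judged (in metres and radians):
On the way, in this order (a step that is already met when the one before it is completed fails the run):
1. both locating plugs are pressed fully home (value of joint each of plug_left, plug_right above 0.0103 m), for 0.2 s.
2. the lever is held down by the robot with its pointer between the ribs (value of joint lever between 0.3 and 0.4 rad and contact force between any of the fingers, the arm and lever above 3 N), for 0.5 s.
At the end, for the whole second after the job is handed in: both plugs within 1.7 mm of home, and the lever still and held by the robot (more than 3 N on it) between 0.30 and 0.40 rad (all of step 1 and all of step 2 and velocity of joint lever between -0.1 and 0.1 rad/s); the arm keeps its last pose, push and grip.
It fails at once if the lever is driven down beyond 0.52 rad, near its bottom stop (value of joint lever above 0.52 rad).
It fails at once if a bystander is moved by more than 30 mm (distance of any of stack, wrench, oiler from where it was at the start of the episode above 0.03 m).
It also fails if it takes over 43 s, if anything falls off the work surface, if the arm or the gripper's body presses on something with over 40 N, if the wrist force passes 120 N, or if a joint passes its speed limit or range.

## Working session

There is one attempt and no reset: what is moved stays moved. The work goes in short steps, Python scripts to look and compute and a shell command to move; the robot and the scene stay as the last step left them, time stands still between calls to the robot, and variables do not carry over. Pictures are saved under pics/ and viewed, at most 10 in all, crops included, and the job is handed in when it is done.

```bash
mkdir -p pics; python3 - <<'E'
from rig import *
import cv2,numpy as np
o=observe();print(o['position'],np.round(o['tool_rot'],3).tolist(),o['time_s'],o['ft_force'],o['grip_width'])
for c in('top','side'):
    d=get_image(c);cv2.imwrite(f'pics/{c}0.png',d['img']);print(c,np.round(d['eye'],3))
    for n in('press','plug_left_top','plug_right_top','lever_grip','pointer_tip','gauge','stack','wrench','oiler'):
        print(n,[(np.round(r['point'],3).tolist(),round(r['conf'],2)) for r in landmark_of(c,n)[:2]])
E
```

```text
[ 0.12741909 -0.53473684  0.23069748] [[0.973, 0.232, 0.0], [0.232, -0.973, 0.001], [0.0, -0.001, -1.0]] 0.0 [ 0.12438393  0.8972936  -0.76620506] 0.08538826949362661
top [0.452 0.022 1.529]
press [([0.638, 0.07, 0.003], 0.94)]
plug_left_top [([0.515, 0.158, 0.062], 0.43)]
plug_right_top [([0.502, 0.015, 0.06], 0.61)]
lever_grip [([0.627, -0.088, 0.215], 0.89)]
pointer_tip [([0.705, -0.138, 0.222], 0.57)]
gauge [([0.696, -0.14, 0.15], 0.69)]
stack [([0.596, 0.328, -0.002], 0.87)]
wrench [([0.484, -0.122, -0.003], 0.95)]
oiler [([0.628, -0.243, -0.002], 0.97)]
side [0.075 0.593 0.908]
press [([0.638, 0.072, 0.003], 0.89)]
plug_left_top [([0.518, 0.152, 0.058], 0.64)]
plug_right_top [([0.629, -0.243, -0.001], 0.53), ([0.505, 0.014, 0.058], 0.47)]
lever_grip [([0.625, -0.089, 0.216], 0.88)]
pointer_tip [([0.703, -0.133, 0.218], 0.9)]
gauge [([0.696, -0.135, 0.149], 0.88)]
stack [([0.6, 0.333, 0.001], 0.73), ([0.697, -0.136, 0.145], 0.37)]
wrench [([0.48, -0.122, -0.002], 0.68)]
oiler [([0.632, -0.241, 0.001], 0.92)]
```

View pics/top0.png

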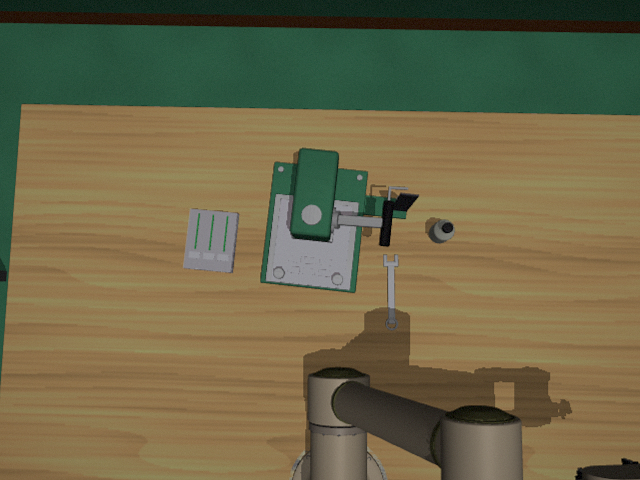

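View pics/side0.png

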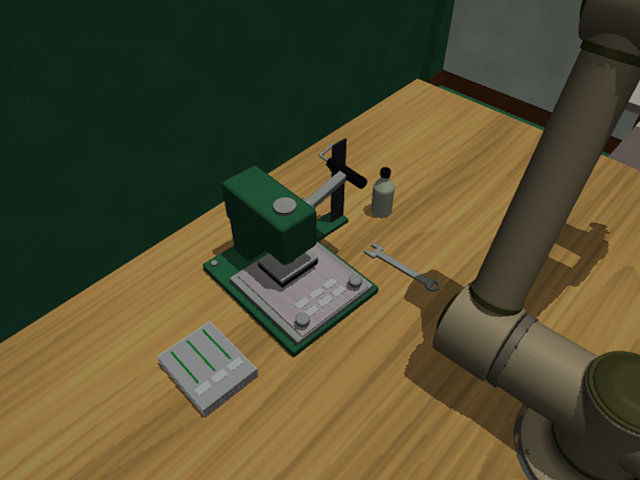

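The top view shows the press (~315,220), plugs at (279,272) and (337,279), the handgrip at (386,222), and the gauge plate at (405,203). The bystanders are clear of all of these. The side view agrees. The network points fit a press at about (0.638, 0.072) with yaw -5°, so I'm shutting the fingers, turning to that yaw and moving over the right plug.

```bash
python3 -m pendant '[[[0,0,0],[0,0,0.92]],[[0,0,0],[0,0,0.92]],[[0,0,0],[0,0,0.92]],[[0,0,0],[0,0,0.92]],[[0.5,-0.9,0],[0,0,0]],[[0.5,-0.9,0],[0,0,0]],[[0.5,-0.9,0],[0,0,0]],[[0.5,-0.9,0],[0,0,0]]]' 0 60
python3 -m pendant '[[[0.5,-0.9,0],[0,0,0]],[[0.5,-0.9,0],[0,0,0]],[[0.5,-0.9,0],[0,0,0]],[[0.5,-0.9,0],[0,0,0]],[[0.5,-0.9,0],[0,0,0]],[[0.5,-0.9,0],[0,0,0]],[[0.5,-0.9,0],[0,0,0]],[[0.5,-0.9,0],[0,0,0]]]'
```

```text
time_s: 2.0
position: [0.2203, -0.3974, 0.2314]
tool_rot: [[0.996, -0.087, 0.0], [-0.087, -0.996, -0.0], [0.0, 0.0, -1.0]]
ft_force: [0.3, 0.4, -0.8]
grip_width: 0.0005
gripper_force: 0.0
time_s: 3.0
position: [0.4048, -0.1244, 0.2315]
tool_rot: [[0.996, -0.087, 0.0], [-0.087, -0.996, -0.0], [0.0, 0.0, -1.0]]
ft_force: [-0.6, -0.9, 0.0]
grip_width: 0.0001
gripper_force: 0.0
```

```bash
python3 -m pendant '[[[0.5,-0.9,0.5],[0,0,0]],[[0.5,-0.9,0.5],[0,0,0]],[[0.5,-0.9,0.5],[0,0,0]],[[0.5,-0.7,0.5],[0,0,0]],[[0,0,0],[0,0,0]],[[0,0,0],[0,0,0]]]'
cat > loc.py <<'E'
from rig import *
import cv2,numpy as np
def look(cams,names,save=None):
    o=observe();p=np.array(o['position']);R=np.array(o['tool_rot']);print('tcp',np.round(p,4),'F',np.round(o['ft_force'],1))
    for c in cams:
        d=get_image(c)
        if save: cv2.imwrite(f'pics/{c}_{save}.png',d['img'])
        K=d['camera_matrix']
        for n in names:
            for r in landmark_of(c,n)[:2]:
                q=np.array(r['point']);print(c,n,np.round(q,4),round(r['conf'],2),'tool shift mm',np.round(R.T@(q-p)*1000,1))
            for m in regions_of(c,n)[:1] if n.startswith('plug') else []:
                M=m['mask']&(d['range_z']>0);v,u=np.nonzero(M);z=d['range_z'][M]
                P=np.c_[(u-K[0,2])/K[0,0]*z,(v-K[1,2])/K[1,1]*z,z]@np.array(d['rotation']).T+d['eye']
                h=np.percentile(P[:,2],80);T=P[abs(P[:,2]-h)<.004]
                print('   mask',n,len(P),np.round(m['conf'],2),'top h',round(h,4),'mid',np.round((T.min(0)+T.max(0))/2,4))
E
python3 - <<'E'
from loc import *
look(['wrist','top','side'],['plug_left_top','plug_right_top'],'a')
E
```

```text
time_s: 3.75
position: [0.4956, 0.0025, 0.1517]
tool_rot: [[0.996, -0.087, 0.0], [-0.087, -0.996, -0.0], [0.0, 0.0, -1.0]]
ft_force: [0.2, -1.3, 0.8]
grip_width: -0.0001
gripper_force: 0.0
tcp [0.4956 0.0025 0.1517] F [ 0.2 -1.3  0.8]
wrist plug_left_top [0.514  0.1525 0.0629] 0.61 tool shift mm [   5.2 -151.    88.7]
   mask plug_left_top 1389 0.56 top h 0.0612 mid [0.5182 0.155  0.0599]
wrist plug_right_top [0.5095 0.0138 0.0578] 0.68 tool shift mm [ 12.8 -12.5  93.9]
   mask plug_right_top 1183 0.83 top h 0.0617 mid [0.5059 0.0117 0.0606]
top plug_left_top [0.5154 0.1549 0.0605] 0.63 tool shift mm [   6.4 -153.5   91.1]
   mask plug_left_top 106 0.57 top h 0.0608 mid [0.5179 0.1552 0.0608]
top plug_right_top [ 0.6286 -0.24   -0.0012] 0.43 tool shift mm [153.6 230.  153. ]
side plug_left_top [0.5156 0.1508 0.0602] 0.64 tool shift mm [   7.  -149.5   91.4]
   mask plug_left_top 167 0.64 top h 0.0603 mid [0.5181 0.1556 0.0601]
side plug_right_top [0.5041 0.0098 0.0577] 0.54 tool shift mm [ 7.8 -8.  94. ]
   mask plug_right_top 156 0.56 top h 0.0607 mid [0.5059 0.0135 0.0601]
```

View pics/wrist_a.png

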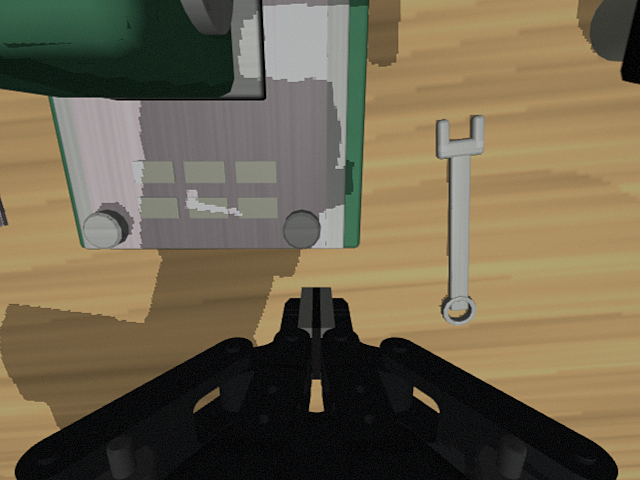

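The wrist view shows both plugs standing proud, left at (105,230) and right at (301,229). Their measured tops are about 61 mm high, at (0.518,0.155) and (0.506,0.012). Next I press the right plug.

```bash
python3 -m pendant '[[[0.24,-0.26,0.3],[0,0,0]],[[0,0,0.6],[0,0,0]],[[0,0,0.6],[0,0,0]],[[0,0,0.6],[0,0,0]],[[0,0,0.15],[0,0,0]],[[0,0,0.15],[0,0,0]],[[0,0,0],[0,0,0]]]'
```

```text
time_s: 5.38
position: [0.5065, 0.0128, 0.0554]
tool_rot: [[0.996, -0.087, 0.0], [-0.087, -0.996, 0.0], [0.0, -0.0, -1.0]]
ft_force: [-0.3, 0.1, -1.2]
grip_width: 0.0001
gripper_force: 0.0
```

```bash
python3 -m pendant '[[[0,0,0.1],[0,0,0]],[[0,0,0.1],[0,0,0]]]'; python3 -m pendant '[[[0,0,0.05],[0,0,0]],[[0,0,0.05],[0,0,0]]]'
```

```text
time_s: 5.62
position: [0.5071, 0.0126, 0.0496]
tool_rot: [[0.996, -0.087, 0.003], [-0.087, -0.996, -0.0], [0.003, 0.0, -1.0]]
ft_force: [-15.7, 4.2, 57.7]
grip_width: 0.0003
gripper_force: 28.6
time_s: 5.88
position: [0.5072, 0.0126, 0.0493]
tool_rot: [[0.996, -0.086, 0.006], [-0.086, -0.996, -0.001], [0.006, 0.001, -1.0]]
ft_force: [-24.2, 4.3, 83.3]
grip_width: -0.0003
gripper_force: 41.8
```

The right plug is on its hard stop at 49.5 mm. Now the left.

```bash
python3 -m pendant '[[[0,0,-0.6],[0,0,0]],[[0,0,-0.6],[0,0,0]],[[0,-0.9,0],[0,0,0]],[[0,-0.9,0],[0,0,0]],[[0,-0.9,0],[0,0,0]],[[0,-0.88,0],[0,0,0]],[[0,0,0],[0,0,0]]]'; python3 -m pendant '[[[0,0,0.4],[0,0,0]],[[0,0,0.3],[0,0,0]],[[0,0,0.15],[0,0,0]],[[0,0,0.15],[0,0,0]],[[0,0,0],[0,0,0]]]'
```

```text
time_s: 6.75
position: [0.5189, 0.157, 0.0915]
tool_rot: [[0.996, -0.084, 0.001], [-0.084, -0.996, 0.0], [0.001, -0.0, -1.0]]
ft_force: [0.3, -0.9, 0.3]
grip_width: -0.0002
gripper_force: 0.0
time_s: 7.38
position: [0.5188, 0.1546, 0.0513]
tool_rot: [[0.996, -0.088, -0.0], [-0.088, -0.996, -0.0], [-0.0, 0.0, -1.0]]
ft_force: [0.5, 0.9, 0.3]
grip_width: 0.0001
gripper_force: 0.0
```

```bash
python3 -m pendant '[[[0,0,0.1],[0,0,0]],[[0,0,0.07],[0,0,0]]]'; python3 -m pendant '[[[0,0,0],[0,0,0]],[[0,0,-0.6],[0,0,0]],[[0,0,-0.7],[0,0,0]],[[0,0,-0.7],[0,0,0]],[[-0.5,0.4,-0.7],[0,0,0]],[[-0.2,0.9,-0.7],[0,0,0]],[[0,0.9,-0.7],[0,0,0]],[[0,0,0],[0,0,0]]]'
python3 - <<'E'
from loc import *
look(['top','side','wrist'],['plug_left_top','plug_right_top','lever_grip'],'b')
look(['side'],['gauge','pointer_tip','press'])
E
```

```text
time_s: 7.62
position: [0.5193, 0.1547, 0.0494]
tool_rot: [[0.996, -0.087, 0.004], [-0.087, -0.996, -0.001], [0.004, 0.0, -1.0]]
ft_force: [-22.7, -5.2, 70.2]
grip_width: 0.0001
gripper_force: 35.2
time_s: 8.62
position: [0.4839, 0.068, 0.2104]
tool_rot: [[0.996, -0.09, 0.004], [-0.09, -0.996, -0.001], [0.004, 0.0, -1.0]]
ft_force: [0.4, 0.2, -0.2]
grip_width: 0.0004
gripper_force: 0.0
tcp [0.4839 0.068  0.2104] F [ 0.4  0.2 -0.2]
   mask plug_left_top 3001 0.65 top h 0.0292 mid [0.597  0.3315 0.0292]
   mask plug_right_top 598 0.59 top h 0.0094 mid [ 0.4799 -0.1216  0.0094]
top lever_grip [ 0.6255 -0.0914  0.2093] 0.74 tool shift mm [155.4 146.    1.8]
side plug_left_top [0.5165 0.1494 0.0486] 0.59 tool shift mm [ 24.4 -84.  161.9]
   mask plug_left_top 177 0.55 top h 0.0501 mid [0.5188 0.1553 0.05  ]
side plug_right_top [0.5025 0.01   0.0451] 0.68 tool shift mm [ 23.   56.1 165.4]
   mask plug_right_top 169 0.66 top h 0.05 mid [0.5053 0.0129 0.0497]
wrist plug_left_top [0.5118 0.1548 0.0548] 0.55 tool shift mm [ 19.2 -89.  155.7]
   mask plug_left_top 872 0.7 top h 0.0181 mid [ 0.6257 -0.2217  0.0181]
wrist plug_right_top [0.5083 0.0106 0.0484] 0.58 tool shift mm [ 28.7  54.9 162.1]
   mask plug_right_top 791 0.95 top h 0.0513 mid [0.506  0.0123 0.05  ]
tcp [0.4831 0.0698 0.2085] F [ 0.6 -0.1 -1. ]
side gauge [0.5041 0.0141 0.0472] 0.35 tool shift mm [ 25.7  53.7 161.3]
side press [0.6386 0.0712 0.0015] 0.76 tool shift mm [154.7 -14.9 207. ]
```

Both plug tops now read 50 mm, so both are home. Now I move above the handgrip, at press x about -20 mm to stay clear of the gauge plate.

```bash
python3 -m pendant '[[[0,0.77,-0.4],[0,0,0]],[[0,0.77,-0.5],[0,0,0]],[[0,0.77,-0.5],[0,0,0]],[[0,0.77,0],[0,0,0]],[[0,0.77,0],[0,0,0]],[[0.85,0,0],[0,0,0]],[[0.85,0,0],[0,0,0]]]'; python3 -m pendant '[[[0.85,0,0],[0,0,0]],[[0.85,0,0],[0,0,0]],[[0,0,0],[0,0,0]],[[0,0,0],[0,0,0]]]'
python3 - <<'E'
from loc import *
look(['side','wrist'],['lever_grip','gauge','pointer_tip'],'c')
E
```

```text
time_s: 10.6
position: [0.5382, -0.0901, 0.2647]
tool_rot: [[0.996, -0.088, 0.0], [-0.088, -0.996, -0.0], [0.0, 0.0, -1.0]]
ft_force: [0.5, 0.0, 0.6]
grip_width: -0.0
gripper_force: 0.0
time_s: 11.1
position: [0.6047, -0.0953, 0.2644]
tool_rot: [[0.996, -0.087, -0.001], [-0.087, -0.996, 0.0], [-0.001, -0.0, -1.0]]
ft_force: [-0.1, 0.2, -0.6]
grip_width: -0.0002
gripper_force: 0.0
tcp [ 0.6047 -0.0953  0.2644] F [-0.1  0.2 -0.6]
side lever_grip [ 0.6276 -0.0922  0.2183] 0.69 tool shift mm [22.6 -5.1 46.1]
side gauge [ 0.6955 -0.1382  0.1457] 0.64 tool shift mm [ 94.3  34.8 118.6]
side pointer_tip [ 0.7045 -0.1365  0.2179] 0.64 tool shift mm [103.1  32.4  46.4]
wrist lever_grip [ 0.6245 -0.093   0.2075] 0.77 tool shift mm [19.6 -4.  56.9]
wrist gauge [ 0.6931 -0.1454  0.1503] 0.7 tool shift mm [ 92.5  42.2 114. ]
wrist gauge [0.5092 0.0104 0.0497] 0.46 tool shift mm [-104.2  -96.9  214.8]
wrist pointer_tip [ 0.7002 -0.1382  0.2208] 0.67 tool shift mm [98.9 34.4 43.5]
```

View pics/wrist_c.png

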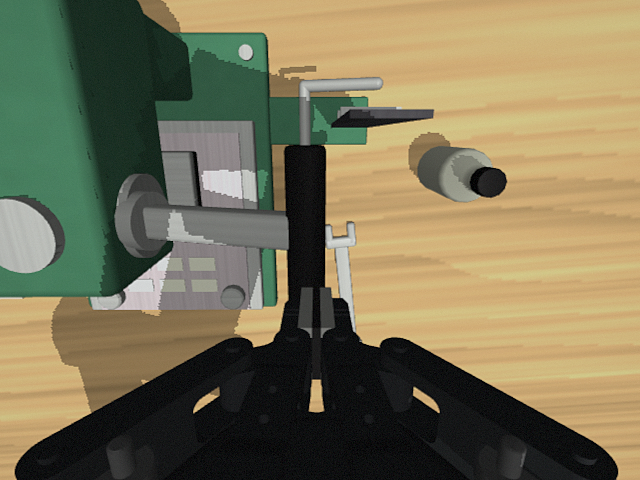

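The fingers (316,300) stand over the handgrip (305,220), which moves outward as it lowers. The gauge plate (380,115) is clear. Now I push down.

```bash
python3 -m pendant '[[[0,0,0.5],[0,0,0]],[[0,0,0.4],[0,0,0]],[[0,0,0.3],[0,0,0]],[[0,0,0.3],[0,0,0]],[[0,0,0.3],[0,0,0]],[[0,0,0.3],[0,0,0]],[[0,0,0.25],[0,0,0]],[[0,0,0],[0,0,0]]]'; python3 -m pendant '[[[0,0,0.1],[0,0,0]],[[0,0,0],[0,0,0]],[[0,0,0],[0,0,0]]]'
python3 - <<'E'
from loc import *
look(['side','wrist','top'],['lever_grip','gauge','pointer_tip'],'d')
i=cv2.imread('pics/wrist_d.png')[40:300,200:460];s=cv2.imread('pics/side_d.png')[100:260,240:440]
cv2.imwrite('pics/d.png',np.hstack([cv2.resize(i,(400,400)),cv2.resize(s,(400,400))]))
E
```

```text
time_s: 12.5
position: [0.6058, -0.0968, 0.1715]
tool_rot: [[0.996, -0.088, 0.003], [-0.088, -0.996, -0.003], [0.003, 0.003, -1.0]]
ft_force: [-1.1, -4.8, 8.1]
grip_width: -0.0
gripper_force: 4.0
time_s: 12.88
position: [0.6058, -0.0968, 0.1682]
tool_rot: [[0.996, -0.088, 0.003], [-0.088, -0.996, -0.003], [0.004, 0.003, -1.0]]
ft_force: [-2.1, -5.4, 9.1]
grip_width: -0.0002
gripper_force: 4.2
tcp [ 0.6058 -0.0968  0.1682] F [-2.1 -5.4  9.1]
side lever_grip [ 0.6278 -0.0942  0.1607] 0.7 tool shift mm [21.6 -4.5  7.6]
side gauge [ 0.6936 -0.1403  0.1461] 0.75 tool shift mm [91.2 35.6 22.5]
side pointer_tip [ 0.7031 -0.1427  0.1503] 0.72 tool shift mm [100.9  37.1  18.4]
side pointer_tip [ 0.6369  0.0724 -0.0016] 0.3 tool shift mm [  15.5 -171.8  169.4]
wrist lever_grip [ 0.6254 -0.097   0.1531] 0.9 tool shift mm [19.5 -1.6 15.2]
wrist gauge [ 0.6951 -0.1418  0.1508] 0.63 tool shift mm [92.8 36.9 17.8]
wrist pointer_tip [ 0.6989 -0.1449  0.151 ] 0.67 tool shift mm [96.9 39.7 17.7]
top gauge [ 0.6941 -0.1387  0.1467] 0.84 tool shift mm [91.5 33.9 21.9]
```

View pics/d.png

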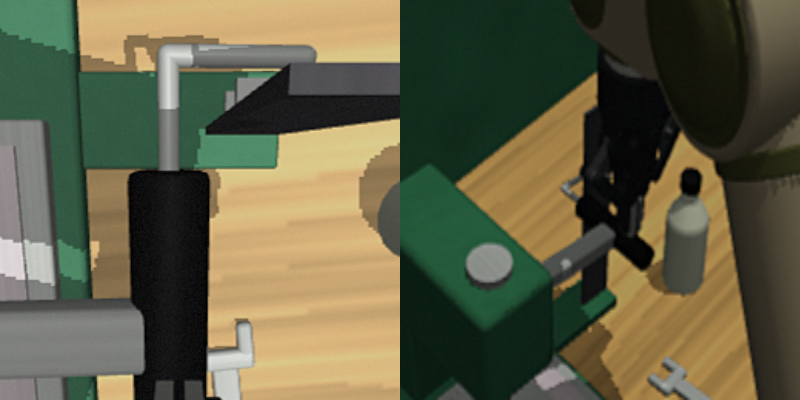

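The pointer reaches the middle of the plate, at about 150 mm against the gauge's 150 mm. The TCP height implies about 0.33 rad at 9 N. I'll go 2 mm deeper to centre it, then hold for a second.

```bash
python3 -m pendant '[[[0,0,0.06],[0,0,0]],[[0,0,0],[0,0,0]],[[0,0,0],[0,0,0]],[[0,0,0],[0,0,0]],[[0,0,0],[0,0,0]],[[0,0,0],[0,0,0]],[[0,0,0],[0,0,0]],[[0,0,0],[0,0,0]]]'
python3 - <<'E'
from loc import *
look(['wrist','side'],['pointer_tip','lever_grip'])
look(['top','side'],['oiler','wrench','stack'])
E
```

```text
time_s: 14.48
position: [0.6058, -0.0968, 0.1658]
tool_rot: [[0.996, -0.088, 0.003], [-0.088, -0.996, -0.003], [0.004, 0.003, -1.0]]
ft_force: [-2.1, -4.2, 8.9]
grip_width: 0.0
gripper_force: 4.3
tcp [ 0.6058 -0.0968  0.1658] F [-2.1 -4.2  8.9]
wrist pointer_tip [ 0.6983 -0.1421  0.1486] 0.74 tool shift mm [96.  37.  17.7]
wrist lever_grip [ 0.6245 -0.0968  0.153 ] 0.88 tool shift mm [18.6 -1.6 12.9]
side pointer_tip [ 0.7056 -0.1414  0.1494] 0.93 tool shift mm [103.3  35.6  16.9]
side lever_grip [ 0.6271 -0.0975  0.1578] 0.8 tool shift mm [21.2 -1.2  8.1]
tcp [ 0.6058 -0.0968  0.1659] F [-1.6 -4.9  9.5]
top oiler [ 0.6297 -0.2429 -0.0015] 0.83 tool shift mm [ 36.  143.  167.9]
top stack [ 0.5929  0.3297 -0.0017] 0.89 tool shift mm [ -50.9 -424.2  166.2]
side oiler [ 0.6322 -0.2445  0.0008] 0.63 tool shift mm [ 38.7 144.4 165.6]
side wrench [ 0.4816 -0.1202  0.0018] 0.93 tool shift mm [-122.3   33.8  163.7]
side stack [ 0.5966  0.3337 -0.0033] 0.96 tool shift mm [ -47.6 -428.5  167.8]
```

The grip centre is at about 153.5 mm (0.35 rad), held with 9 N and steady, and the bystanders have not moved. Handing in.

```bash
python3 -c "from rig import *; print(close_job())"
```

```text
the job is handed in; nothing more can be done
None
```

I pressed both plugs home (tops measured at 50 mm) and handed the job in with the robot holding the lever at about 0.35 rad with 9 N; the stack, wrench and oil bottle stayed put, and no verdict was returned.

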